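# Shut the amber sample case

## Robot

A 6-joint arm with a two-finger parallel gripper is mounted at the origin on the work surface. World frame = base frame: x ahead of the robot, y to its left, z up, the work surface at z = 0. Lengths are in mm, angles in rad, forces in N, time in s.
With the tool pointing down it reaches from about 275 to 1000 mm from the base axis. Payload 8.4 kg.
Tool frame: the origin (TCP) lies at the very end of the fingers, on their centre line; the grasp point (between the pads) lies 19 mm behind it (bot.grasp_offset is the distance from the TCP to the grasp point, in mm); x points along the fingers, z is the direction in which the jaws open and shut, and the axes are right-handed (so a half turn about x gives the same grasp; the last joint's range is limited). The gripper opens to 85 mm and grips with 20 to 120 N. Pads are 22 mm wide; open, the fingers measure 114 mm over their backs; the gripper's body (76 mm by 85 mm) begins 54 mm behind the grasp point. The pads swing forward as they close: fully open they stand 13 mm farther back than shut.
Start: joints at [-1.257, 0.353, 1.633, -0, 1.155, -0.002], TCP at [194.109, -594.096, 231.281] pointing down, gripper open.
Joint ranges: [-2.63, 2.63], [-0.92, 2.1], [0.06, 2.66], [-1.3, 4.44], [0, 2.69], [-3.02, 3.02]. Speed limits (rad/s): [2.22, 2.22, 2.79, 3.14, 3.14, 3.14].

## Interface

Orientations are given as a rotation vector (axis times angle).
In Python, from plant import bot gives the robot as it stands. The module is installed in compiled form; this text tells all that it offers.
- The arm moves only by the tool apply_moves, never from a script. Its argument "moves" is a list of rows, each a list of 5 numbers: the finger opening in m, from 0 to 0.0854, then the shift along the world's x, y, z in m, then the turn about the world's z in degrees. In form: [[gripper, x, y, z, roll], ...]. A call has exactly 5 rows; each row is the pose to reach, as a shift and turn from the pose measured when the call began; what a row does not reach only later rows make up. A row lasts 1/8 s, in which the tool goes at most 62.5 mm and 10.7 degrees, less where a joint would pass 70% of its speed; a pose out of reach is approached as far as the arm can. A call with a gripper value outside its range is refused whole. The fingers move at their own pace and stop on an object; "force" is the grip in N (left out, the last holds). Time passes only in rows, so rows that repeat a pose let the fingers close, or fill a call up. It gives the time, the measured TCP pose, the force and the opening at its end, in the units of the state.
- bot.get_obs(): the state, without advancing time (a new reading comes with each control period).
- bot.get_image(name): name is "scene" or "side" or "wrist"; returns a dict with "frame" (420x560x3 uint8, red, green, blue), "intrinsics" (3x3 intrinsics, pixels), "world_to_cam" (4x4, takes a point from world to camera coordinates). Camera axes: x right, y down, z forward; pixel columns grow to the right and rows downward; lengths in mm; the calibration is good to about 2 mm. The wrist camera is an equidistant fisheye: a pixel r from the principal point sees the ray r / f radians off the axis. A picture is of the moment at which its call begins. There is no depth.
- bot.job_done(): hands the job in, once; it reports no verdict.
The state is a dict: "time": time; "joints": joint angles; "joint_velocities": joint speeds; "tau": joint torques, N m; "position": TCP position; "ee_rot": TCP orientation; "wrist_force": force on the tool from outside, world axes, zero at the start; "wrist_torque": the same for the moment, N m; "width": finger opening in mm.
Only numpy, scipy, OpenCV 4.12 (cv2) and the standard library are available. Lean on these libraries where they do the work, as an engineer would, in place of code of your own. Each camera call takes 0.05 s, during which the arm holds its last target. There are 200 camera calls.

## Task

Two wooden sample cases stand on the tasting table with their wine-red lids slid part open. Slide the lid of the case that holds the amber bottles (gold caps) fully home, until its steel tongue has clicked past the brass ledge, and let go. Leave the lid of the case with the clear bottles (white caps) as it is, and do not knock over or shift the tasting glass that stands between the two cases.

Things in the scene. Friction and masses are not known exactly. Their poses are not given: they have to be found in the camera images.
- amber_lid (a joint): opening (m) of the lid on the case with gold-capped amber bottles: 0 fully home, 0.095 widest. Wine-red plate 190 x 102 x 6 mm, top 72 mm above the table, rail lips 9 mm higher along both sides; slides with 2 N. Its steel tongue meets the brass ledge at 0.024 and snaps down behind it at 0.008; passing takes up to 10 N, then it stays latched. The case (210 x 120 mm) stands fast.
- amber_pull (a point): centre of the brass pull on that lid: upright block 14 mm along the slide, 36 mm across, 30 mm tall, standing on the lid, so this point is 15 mm above the lid's top and 15 mm below the pull's top. x axis: level along the rails, the way the lid CLOSES; y across; z up. The lid is flat and free 28 mm to either side of the pull and over 55 mm before and behind it.
- clear_pull (a point): centre of the same brass pull on the like lid of the other case, whose bottles are clear with white caps; same sizes and axes. It must stay where it is.
- tasting_glass: stemmed tasting glass, clear, 115 mm tall, foot 54 mm across, standing on the table between the two cases; origin at the centre of its foot's underside, z up.
Not all that is in view belongs to the job. Leave any pink look-alike of the tasting_glass alone.

How it is judged (in metres and radians):
At the end, for the whole second after the job is handed in: The lid of the amber bottles' case is no more than 10 mm from fully home, which puts its tongue behind the ledge. The clear case's lid is within 15 mm of where it was, and the tasting glass stands upright (within 0.2 rad) and within 30 mm of where it was (value of joint amber_lid below 0.01 m and distance of clear_pull from where it was at the start of the episode below 0.015 m and angle between tasting_glass's own z axis and vertical below 0.2 rad and distance of tasting_glass from where it was at the start of the episode below 0.03 m); the robot touches nothing.
It fails at once if the lid of the clear bottles' case is moved by more than 15 mm (distance of clear_pull from where it was at the start of the episode above 0.015 m).
It fails at once if the tasting glass is knocked over (angle between tasting_glass's own z axis and vertical above 0.6 rad).
It also fails if it takes over 32 s, if anything falls off the work surface, if the arm or the gripper's body presses on something with over 40 N, if the wrist force passes 120 N, or if a joint passes its speed limit or range.

## Working session

There is one attempt and no reset: what is moved stays moved. The work goes in short steps, Python scripts to look and compute and a tool call to move; the robot and the scene stay as the last step left them, time stands still between calls to the robot, and variables do not carry over. Pictures are saved under pics/ and viewed, about 8 in all and at most 12, crops included, and the job is handed in when it is done.

Besides the shell and the picture viewer there is one more tool, called after "Call:" as name([rows], argument=value, ...), one row to a line, values as JSON. apply_moves: Moves the arm, as the interface text tells. Its arguments: {"type":"object","properties":{"moves":{"type":"array"},"force":{"type":"number"}},"required":["moves"]}

```bash
mkdir -p pics; cat > h.py <<'E'
import numpy as np,cv2
from plant import bot
def snap(n,f):
    d=bot.get_image(n); cv2.imwrite('pics/'+f+'.png',d['frame'][:,:,::-1]); np.savez('pics/'+f+'.npz',**d); return d
def ray(f,uv):
    d=np.load('pics/'+f+'.npz');K=d['intrinsics'];T=d['world_to_cam']
    v=np.linalg.inv(K)@np.array([uv[0],uv[1],1.]);R=T[:3,:3];o=-R.T@T[:3,3];return o,R.T@v
def atz(f,uv,z):
    o,v=ray(f,uv);return o+v*(z-o[2])/v[2]
def proj(f,p):
    d=np.load('pics/'+f+'.npz');c=d['world_to_cam']@np.append(p,1);q=d['intrinsics']@c[:3];return q[:2]/q[2]
E
python3 - <<'E'
from h import *
a=snap('scene','s0');b=snap('side','d0')
for d in(a,b):
    T=d['world_to_cam'];print(-T[:3,:3].T@T[:3,3],T[2,:3])
print(bot.get_obs())
E
```

```text
[1142.34409568 -240.85409799  861.65859409] [-0.54488964  0.23894723 -0.80374094]
[228.45085793 447.49225496 534.22143542] [ 0.52593449 -0.60135685 -0.60146725]
{'time': 0.1, 'joints': array([-1.25740208e+00,  3.53641814e-01,  1.63406003e+00, -2.63224050e-06,
        1.15520068e+00, -2.40252065e-03]), 'joint_velocities': array([ 0.00219571,  0.0004493 , -0.00055933,  0.00116111, -0.00049188,
       -0.00026652]), 'tau': array([-3.14058261e-04, -6.06358409e+01, -3.42819142e+01, -3.90325783e-05,
        3.81990918e-03, -8.24414457e-06]), 'position': array([ 193.97330134, -593.68321837,  230.59734176]), 'ee_rot': array([ 0.97428104,  1.34329473, -0.9730047 ]), 'wrist_force': array([-0.37207579, -0.11430662,  0.78764291]), 'wrist_torque': array([-0.04118287,  0.03589002, -0.02370949]), 'width': 85.10777287933011}
```

View pics/s0.png

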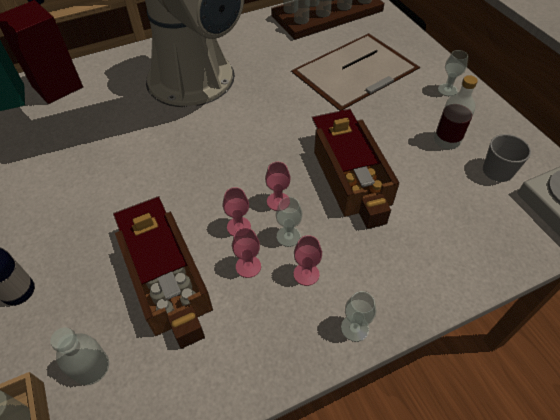

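View pics/d0.png

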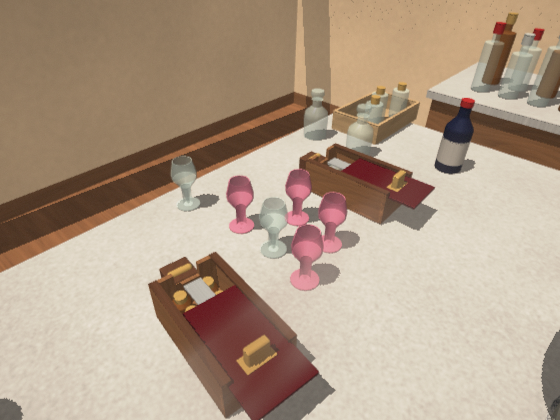

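Scene view: the right case (caps at about 365,182, pull at 341,127) shows gold caps. The left case (caps at about 172,290, pull at 145,223) shows white ones. The clear glass is at (288,235) among pink look-alikes. I'll confirm with one enlarged crop.

```bash
python3 - <<'E'
import cv2,numpy as np
s=cv2.imread('pics/s0.png');d=cv2.imread('pics/d0.png')
a=cv2.resize(s[100:230,300:410],None,fx=4,fy=4,interpolation=2)[:520,:400]
b=cv2.resize(d[250:420,140:320],None,fx=2.2,fy=2.2,interpolation=2)
c=np.zeros((520,800,3),np.uint8);c[:,:400]=a[:,:400];c[:b.shape[0],400:400+b.shape[1]]=b
cv2.imwrite('pics/crop1.png',c);print(b.shape)
E
```

```text
(374, 396, 3)
```

View pics/crop1.png

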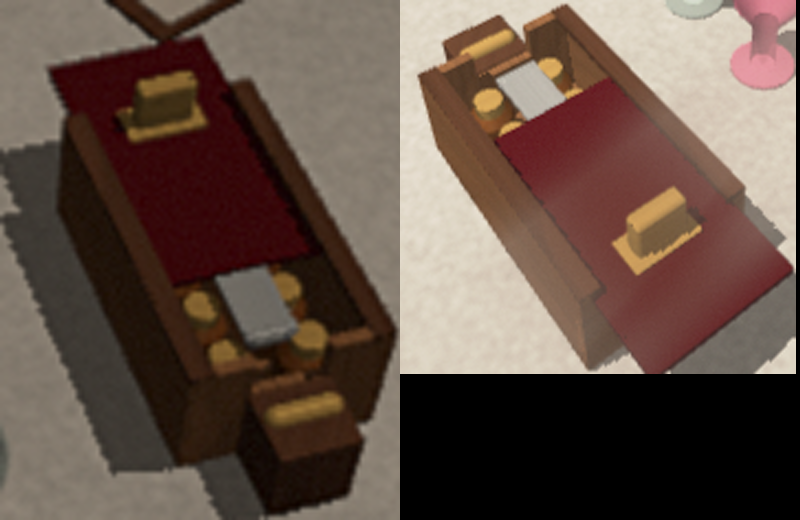

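The crop confirms it: the right case holds amber bottles with gold caps, and its lid overhangs toward the robot, so it closes toward the bottles. Next is the geometry.

```bash
python3 - <<'E'
from h import *
S=lambda x,y:(300+(x-.0)/4,100+y/4)
D=lambda x,y:(140+(x-400)/2.2,250+y/2.2)
for n,f,p,z in [('BL','s0',S(50,70),72),('BR','s0',S(205,38),72),('FL','s0',S(175,283),72),('FR','s0',S(320,250),72),
 ('FR','d0',D(498,142),72),('FL','d0',D(608,80),72),('BL','d0',D(793,268),72),('BR','d0',D(652,374),72),
 ('pt near L s','s0',S(136,103),102),('pt nearR s','s0',S(197,95),102),('pt far R','s0',S(193,72),102),('pt far L','s0',S(140,78),102),
 ('pt d fl','d0',D(680,187),102),('pt d bl','d0',D(688,200),102),('pt d br','d0',D(636,232),102),('pt d fr','d0',D(628,222),102)]:
  print(n,f,atz(f,p,z).round(1))
# glass foot
print('glass',atz('s0',(288,238),0).round(),atz('d0',(273,250),0).round())
from scipy.spatial.transform import Rotation as R
o=bot.get_obs();print(R.from_rotvec(o['ee_rot']).as_matrix().round(3))
E
```

```text
BL s0 [379.6 200.2  72. ]
BR s0 [396.1 300.4  72. ]
FL s0 [564.9 181.7  72. ]
FR s0 [579.  267.8  72. ]
FR d0 [569.2 263.7  72. ]
FL d0 [556.7 178.   72. ]
BL d0 [372.3 202.9  72. ]
BR d0 [389.6 300.2  72. ]
pt near L s s0 [455.5 215.3 102. ]
pt nearR s s0 [465.2 250.5 102. ]
pt far R s0 [447.2 258.3 102. ]
pt far L s0 [438.  227.8 102. ]
pt d fl d0 [443.1 223.2 102. ]
pt d bl d0 [433.6 226.4 102. ]
pt d br d0 [440.7 261.2 102. ]
pt d fr d0 [448.5 259.9 102. ]
glass [630.  12.   0.] [623.  18.   0.]
[[-0.     0.951  0.311]
 [ 0.001  0.311 -0.951]
 [-1.     0.    -0.001]]
```

Call:
apply_moves([
  [0, 0.014, 0.055, 0.01, 10],
  [0, 0.028, 0.11, 0.02, 20],
  [0, 0.042, 0.165, 0.02, 30],
  [0, 0.056, 0.22, 0.02, 40],
  [0, 0.07, 0.275, 0.02, 50],
], force=60)

```text
time: 0.72
position: [264.0, -316.9, 250.5]
ee_rot: [0.296, 1.552, -0.296]
wrist_force: [0.5, 0.9, -0.1]
width: 0.3
```

Call:
apply_moves([
  [0, 0.015, 0.06, 0, 4],
  [0, 0.03, 0.12, 0, 8],
  [0, 0.045, 0.18, 0, 12],
  [0, 0.06, 0.24, 0, 12],
  [0, 0.075, 0.3, 0, 12],
])

```text
time: 1.35
position: [339.0, -14.9, 250.7]
ee_rot: [0.132, 1.567, -0.132]
wrist_force: [0.7, -0.4, -0.4]
width: -0.1
```

Call:
apply_moves([
  [0, 0.014, 0.055, 0, 1],
  [0, 0.028, 0.11, 0, 1],
  [0, 0.042, 0.165, 0, 1],
  [0, 0.056, 0.22, 0, 1],
  [0, 0.065, 0.264, 0, 1],
])

```text
time: 1.98
position: [404.1, 251.3, 250.5]
ee_rot: [0.117, 1.568, -0.117]
wrist_force: [0.4, -0.9, 0.6]
width: -0.2
```

Call:
apply_moves([
  [0, 0, 0, -0.05, 0],
  [0, 0, 0, -0.09, 0],
  [0, 0, 0, -0.11, 0],
  [0, 0, 0, -0.125, 0],
  [0, 0, 0, -0.125, 0],
])

```text
time: 2.6
position: [403.6, 251.0, 124.7]
ee_rot: [0.117, 1.569, -0.118]
wrist_force: [0.2, 0.4, -0.2]
width: -0.1
```

```bash
python3 - <<'E'
from h import *
o=bot.get_obs();print(o['time'],o['position'],o['ee_rot'])
s=snap('scene','s1')['frame'];d=snap('side','d1')['frame']
print(proj('s1',o['position']),proj('d1',o['position']))
c=np.zeros((600,800,3),np.uint8)
a=cv2.resize(s[50:200,300:400],(400,600),interpolation=2);b=cv2.resize(d[220:420,140:340],(400,400),interpolation=2)
c[:,:400]=a;c[:400,400:]=b
cv2.imwrite('pics/crop2.png',c[:,:,::-1])
E
```

```text
2.6 [403.5930568  251.03052068 124.74599434] [ 0.11665428  1.56911602 -0.11792122]
[337.27469043 100.36762598] [275.30328141 357.76299737]
```

View pics/crop2.png

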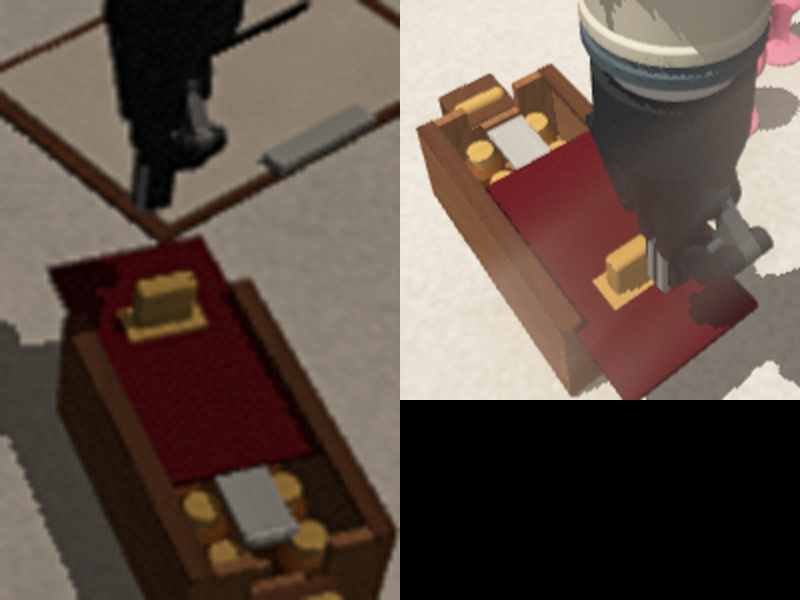

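The picture agrees with the computed tip position: the closed fingers are at about (338,102) in the scene view, behind the pull and over clear lid. I'll descend.

Call:
apply_moves([
  [0, 0, 0, -0.015, 0],
  [0, 0, 0, -0.03, 0],
  [0, 0, 0, -0.038, 0],
  [0, 0, 0, -0.042, 0],
  [0, 0, 0, -0.042, 0],
])

```text
time: 3.32
position: [404.4, 251.5, 83.7]
ee_rot: [0.118, 1.568, -0.117]
wrist_force: [-0.5, 0.1, -0.7]
width: -0.2
```

Call:
apply_moves([
  [0, 0.006, -0.001, 0, 0],
  [0, 0.012, -0.002, 0, 0],
  [0, 0.018, -0.003, 0, 0],
  [0, 0.024, -0.004, 0, 0],
  [0, 0.03, -0.0045, 0, 0],
])

```text
time: 3.95
position: [434.5, 246.7, 83.7]
ee_rot: [0.117, 1.568, -0.117]
wrist_force: [-2.7, -1.1, 1.0]
width: 0.1
```

Call:
apply_moves([
  [0, 0.006, -0.001, 0, 0],
  [0, 0.012, -0.002, 0, 0],
  [0, 0.018, -0.003, 0, 0],
  [0, 0.024, -0.004, 0, 0],
  [0, 0.03, -0.0045, 0, 0],
])

```text
time: 4.58
position: [464.7, 241.9, 83.6]
ee_rot: [0.117, 1.569, -0.118]
wrist_force: [-2.3, 0.2, 0.5]
width: -0.2
```

```bash
python3 - <<'E'
from h import *
o=bot.get_obs();print(o['time'],o['position'],o['wrist_force'])
s=snap('scene','s2')['frame'];d=snap('side','d2')['frame']
c=np.zeros((600,800,3),np.uint8)
c[:,:400]=cv2.resize(s[80:230,310:410],(400,600),interpolation=2);c[:400,400:]=cv2.resize(d[220:420,140:340],(400,400),interpolation=2)
cv2.imwrite('pics/crop3.png',c[:,:,::-1])
E
```

```text
4.575 [464.72366905 241.9282764   83.64144422] [-2.31251628  0.21882658  0.51997358]
```

View pics/crop3.png

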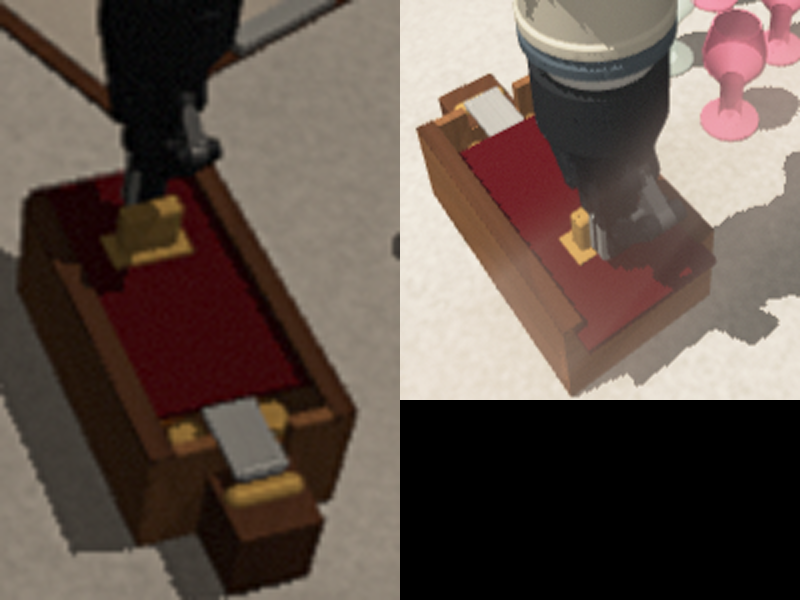

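The lid is sliding, and the steel tongue at about (372,191) in the scene is just reaching the brass ledge. I'll keep pushing and watch the force.

Call:
apply_moves([
  [0, 0.003, -0.0005, 0, 0],
  [0, 0.006, -0.001, 0, 0],
  [0, 0.009, -0.0015, 0, 0],
  [0, 0.012, -0.002, 0, 0],
  [0, 0.015, -0.0025, 0, 0],
])

```text
time: 5.3
position: [480.4, 239.6, 83.7]
ee_rot: [0.117, 1.568, -0.118]
wrist_force: [-0.4, 1.3, -1.3]
width: -0.3
```

Call:
apply_moves([
  [0, 0.002, -0.0005, 0, 0],
  [0, 0.004, -0.0005, 0, 0],
  [0, 0.006, -0.001, 0, 0],
  [0, 0.007, -0.001, 0, 0],
  [0, 0.008, -0.001, 0, 0],
])

```text
time: 5.92
position: [488.3, 238.4, 83.6]
ee_rot: [0.117, 1.568, -0.118]
wrist_force: [-1.1, -0.6, 1.5]
width: -0.5
```

Call:
apply_moves([
  [0, 0.001, 0, 0, 0],
  [0, 0.002, -0.0005, 0, 0],
  [0, 0.003, -0.0005, 0, 0],
  [0, 0.004, -0.0005, 0, 0],
  [0, 0.005, -0.001, 0, 0],
])

```text
time: 6.55
position: [489.6, 237.9, 83.5]
ee_rot: [0.118, 1.575, -0.119]
wrist_force: [-20.4, 9.7, 12.4]
width: 0.5
```

```bash
python3 - <<'E'
from h import *
o=bot.get_obs();print(o['time'],o['position'],o['wrist_force'])
s=snap('scene','s3')['frame'];d=snap('side','d3')['frame']
c=np.zeros((600,800,3),np.uint8)
c[:,:400]=cv2.resize(s[80:230,310:410],(400,600),interpolation=2);c[:400,400:]=cv2.resize(d[220:420,140:340],(400,400),interpolation=2)
cv2.imwrite('pics/crop4.png',c[:,:,::-1])
E
```

```text
6.55 [489.62286523 237.94046221  83.46867412] [-20.41010396   9.67291384  12.35869921]
```

View pics/crop4.png

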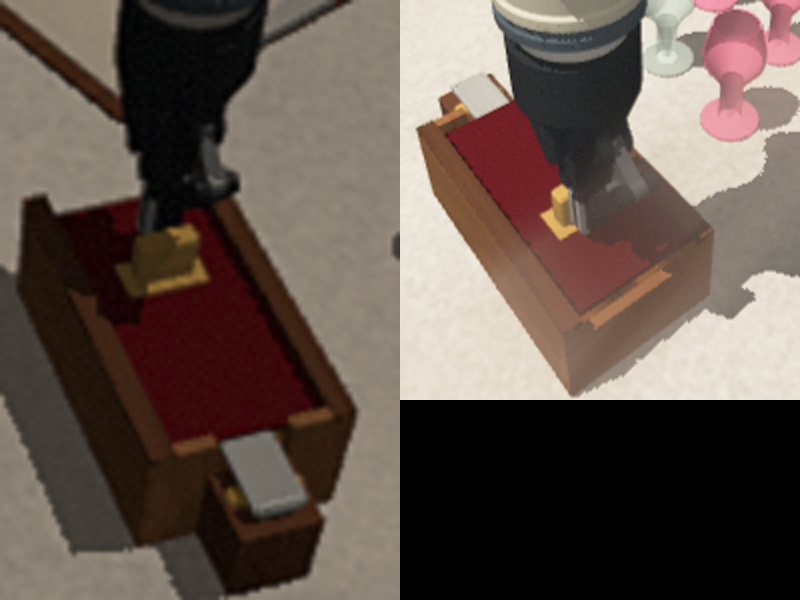

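The 20 N reading is well above the 10 N the latch needs. The lid's front edge meets the end wall and the tongue lies over and past the ledge, so it's at the end stop. Backing off and lifting.

Call:
apply_moves([
  [0, -0.004, 0.0005, 0, 0],
  [0, -0.01, 0.0015, 0, 0],
  [0, -0.015, 0.002, 0, 0],
  [0, -0.015, 0.002, 0.03, 0],
  [0, -0.015, 0.002, 0.07, 0],
])

```text
time: 7.28
position: [473.9, 239.6, 153.5]
ee_rot: [0.117, 1.576, -0.12]
wrist_force: [0.6, 0.5, 0.7]
width: -0.0
```

Call:
apply_moves([
  [0, -0.02, 0, 0.05, 0],
  [0, -0.05, 0, 0.1, 0],
  [0, -0.09, 0, 0.12, 0],
  [0, -0.12, 0, 0.12, 0],
  [0, -0.12, 0, 0.12, 0],
])

```text
time: 7.9
position: [352.5, 239.4, 273.9]
ee_rot: [0.116, 1.576, -0.118]
wrist_force: [0.4, -0.1, -0.3]
width: -0.2
```

```bash
python3 - <<'E'
from h import *
o=bot.get_obs();print(o['time'],o['position'],o['wrist_force'])
s=snap('scene','s4')['frame'];d=snap('side','d4')['frame']
c=np.zeros((600,800,3),np.uint8)
c[:,:400]=cv2.resize(s[80:230,310:410],(400,600),interpolation=2);c[:400,400:]=cv2.resize(d[220:420,140:340],(400,400),interpolation=2)
cv2.imwrite('pics/crop5.png',c[:,:,::-1])
# change check on clear lid & glass
s0=np.load('pics/s0.npz')['frame'].astype(int)
for n,(r0,r1,c0,c1) in dict(clear=(190,345,100,215),glass=(195,250,272,305)).items():
    print(n,np.abs(s0-s)[r0:r1,c0:c1].mean())
E
```

```text
7.9 [352.49351969 239.41392941 273.86994487] [ 0.36459883 -0.14352484 -0.29976307]
clear 1.2662739597942965
glass 0.9460055096418732
```

View pics/crop5.png

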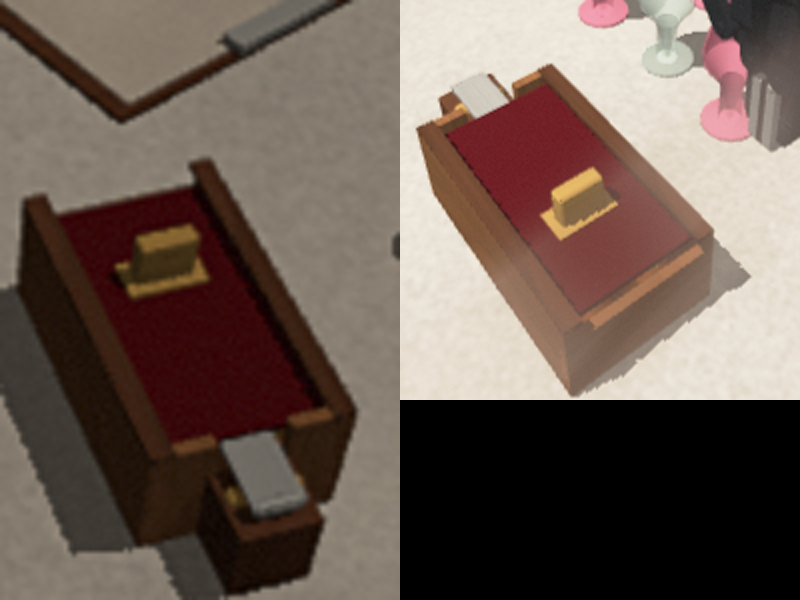

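The lid sits flush at the end wall and stayed there after release. The clear case and the glass look unchanged.

```bash
python3 -c "
from plant import bot
print(bot.job_done())"
```

```text
the job is handed in; nothing more can be done
None
```

The lid of the amber (gold-capped) case is pushed fully home, and I let go and handed the job in at about 8 s of the 32 s allowed. I pushed the brass pull from behind with the closed fingers.

- **Amber lid:** it slid at about 2–3 N and then stopped dead at about 20 N, well above the 10 N the latch needs. I judged it home from that and from the last pictures, which show it flush with the end wall and the steel tongue over the ledge after I backed off. The click itself was not seen in the force readings (I read the force only at the end of each call), and I did not measure the opening in millimetres.
- **Clear lid and tasting glass:** comparing the first and last scene images showed only about one grey level of change in either area, which I took as noise.
- **Robot:** it ended clear of everything, with the wrist force near zero.
- **Disagreement:** the two cameras differed by about 7 mm on where the amber lid was. I started the push far enough behind the pull for this not to matter.

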